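# Shift the pans along the hob, turn up the heat and snap the guard shut

### The arm

A 6-joint arm with a two-finger parallel gripper is mounted at the origin on the work surface. World frame = base frame: x ahead of the robot, y to its left, z up, the work surface at z = 0. Lengths are in m, angles in rad, forces in N, time in s.
With the tool pointing down it reaches from about 0.35 to 0.775 m from the base axis. Payload 7.3 kg.
Tool frame: the origin (TCP) lies at the very end of the fingers, on their centre line; the grasp point (between the pads) lies 19 mm behind it; z points along the fingers, y is the direction in which the jaws open and shut (so a half turn about z gives the same grasp; the last joint's range is limited). The gripper opens to 92 mm and grips with 3 to 60 N. Pads are 19 mm wide; open, the fingers measure 130 mm over their backs; the gripper's body (75 mm by 190 mm) begins 47 mm behind the grasp point.
Start: joints at [1.051, 0.342, 1.524, -0, 1.275, -0.146], TCP at [0.192, 0.489, 0.227] pointing down, gripper open.
Joint ranges: [-2.53, 2.53], [-0.77, 2.02], [0.04, 2.7], [-1, 4.14], [0.28, 2.66], [-3.11, 3.11]. Speed limits (rad/s): [2.57, 2.57, 3.14, 3.14, 3.14, 3.14].

### API

Orientations are given as a unit quaternion [x, y, z, w].
In Python, from rig import robot gives the robot as it stands. The module is installed in compiled form; this text tells all that it offers.
- The arm moves only by the tool step_arm, never from a script. Its argument "steps" is a list of rows, each a list of 5 numbers: the shift along the tool's x, y, z in m, then the turn about the tool's z in degrees, then the closure, from 0 (fully open) to 1 (shut). A call has 1 to 20 rows; each row is the pose to reach, as a shift and turn from the pose commanded when the call began, along the tool's axes at that moment; what a row does not reach only later rows make up. A row lasts 1/12 s, in which the tool goes at most 41.7 mm and 7.16 degrees, less where a joint would pass 70% of its speed; a pose out of reach is approached as far as the arm can. A call with a gripper value outside its range is refused whole. The fingers move at their own pace and stop on an object; the grip force is fixed at half the most. Time passes only in rows, so rows that repeat a pose let the fingers close. It gives the time, the measured TCP pose, the force and the opening at its end, in the units of the state.
- robot.read_state(): the state, without advancing time (a new reading comes with each control period).
- robot.capture(name): name is "side" or "top"; returns the picture (480x640x3 uint8, blue, green, red); there is no depth.
- robot.camera_model(name): a dict with "fx", "fy", "cx", "cy" (pixels), "T" (4x4, takes a point from camera to world coordinates). Camera axes: x right, y down, z forward; pixel columns grow to the right and rows downward; lengths in m; the calibration is good to about 2 mm. A picture is of the moment at which its call begins. camera_model takes no time and is no camera call.
- robot.finish_job(): hands the job in, once; it reports no verdict.
The state is a dict: "time_s": time; "joint_pos": joint angles; "dq": joint speeds; "tau": joint torques, N m; "ee_pos": TCP position; "ee_rot": TCP orientation; "force": force on the tool from outside, world axes, zero at the start; "ft_torque": the same for the moment, N m; "grip_width": opening from 0.0 (shut) to 1.0 (fully open).
Only numpy, scipy, OpenCV 4.12 (cv2) and the standard library are available. Lean on these libraries where they do the work, as an engineer would, in place of code of your own. Each camera call takes 0.05 s, during which the arm holds its last target. There are 200 camera calls.

### The job

The sauce is done: slide the saucepan along the hob from the red cooking ring to the free white resting ring, then slide the skillet from the blue ring to the red ring, each ending level on the glass with its base wholly inside its ring; slide the pans, never lift or tip them. Then slide the black heat control all the way to its red mark, and finally swing the yellow guard down over it and press until its catch snaps and holds it fully shut. Leave the other kitchen things where they are.

Things in the scene. Friction and masses are not known exactly. Their poses are not given: they have to be found in the camera images.
- hob: Black glass hob slab, 200 (x) x 600 (y) x 8 mm, fixed. Origin at the centre of its underside, on the worktop; the smooth glass top is 8 mm above. Three round zones are printed flat on it in a row along its y axis, 200 mm apart.
- zone_cook: Red printed ring (cooking zone), always the middle one of the row; inner diameter 170, outer 186 mm, red dot at its centre; flat, nothing to feel. Origin at the ring's centre on the glass. The saucepan starts here.
- zone_rest: White printed ring (resting zone), same size, at one end of the row (either end); empty at the start. Origin at the ring's centre on the glass.
- zone_wait: Blue printed ring (waiting zone), same size, at the other end of the row. Origin at the ring's centre on the glass. The skillet starts here.
- saucepan: Open steel saucepan, loose, about 0.6 kg: outer diameter 130 mm (128 at the base), 70 mm high, wall 3 mm, floor 4 mm. Origin at the centre of its underside. Black bar handle, 20 wide x 13 mm thick, along its -x axis (roughly towards the robot), centred 55 mm above the underside, reaching 177 mm from the pan's axis.
- skillet: Small dark frying pan, loose, about 0.7 kg: diameter 136 mm at the base, 150 at the rim, 42 mm high, wall 3 mm, floor 4 mm. Origin at the centre of its underside. Wooden bar handle, 20 wide x 13 mm thick, along its -x axis (roughly towards the robot), centred 32 mm above the underside, reaching 197 mm from the pan's axis.
- panel: White hob control box, fixed beyond the hob: 165 (its x) x 100 (its y) mm, deck 30 mm above the worktop. Origin on the worktop below the deck. Its y axis points roughly away from the robot. A 72 mm high hinge wall stands along its +x side (x 63 to 75 mm); a catch post 34 mm wide and 86 mm high stands at its -x side (x -89 to -76 mm), with a spring catch nose 80 mm up facing the deck.
- heat_top (a point): Centre of the top of the black sliding heat control on the deck of the panel: a grip 22 (panel x) x 18 (panel y) mm, standing from 31 to 61 mm above the worktop, 15 mm to the -x side of the panel's origin.
- heat (a joint): Position of the heat control in m: it slides along the panel's +y axis, 0 (low, grey mark) to 0.050 (red mark, at the stop); starts near 0. It moves with about 1.5 N and stays where it is left.
- guard_hinge (a point): Middle of the guard's hinge line, which runs along the panel's y axis at panel x = 62 mm, 72 mm above the worktop.
- guard_edge (a point): Middle of the guard's free edge, on its outer face (uppermost when shut), 122 mm from the hinge line.
- guard (a joint): Angle of the yellow guard, a plate 125 long x 96 wide x 5 mm: 0 is shut (level, top 77 mm above the worktop, free edge to the panel's -x, under the catch nose), 1.57 is upright; starts at 1.5 to 1.85, limit 1.95. A stiff hinge (0.12 N m) leaves it where it is put. In the last 0.11 rad its edge must be pressed past the spring catch (5 to 6 N at the edge); 0.05 rad from shut it snaps to 0.
- pesto_jar: Green glass jar with a brass lid, diameter 68, height 100 mm, a bystander. Origin under its centre.
- mug: Teal mug, diameter 84, height 90 mm, a bystander. Origin under its centre.
- mill: Dark wooden salt mill, diameter 52, height 152 mm, a bystander. Origin under its centre.
- cheese_bowl: White bowl, diameter 120, height 50 mm, a bystander. Origin under its centre.
- rolling_pin: Wooden rolling pin, 360 mm long, diameter 48, lying along its x axis, a bystander. Origin under its centre.
- spatula: Wooden-handled spatula, 280 mm long, lying along its x axis, a bystander. Origin under its centre.

How it is judged:
On the way, in this order (a step that is already met when the one before it is completed fails the run):
1. the saucepan stands inside the white ring (horizontal distance between saucepan and zone_rest below 0.022 m and angle between saucepan's own z axis and vertical below 0.06 rad and z of saucepan in the frame of hob below 0.012 m and linear speed of saucepan below 0.02 m/s), for 0.2 s.
2. the skillet stands inside the red ring (horizontal distance between skillet and zone_cook below 0.022 m and angle between skillet's own z axis and vertical below 0.06 rad and z of skillet in the frame of hob below 0.012 m and linear speed of skillet below 0.02 m/s), for 0.2 s.
3. the heat control is at its red mark (value of joint heat above 0.045 m), for 0.1 s.
4. the guard has snapped shut (value of joint guard below 0.03 rad), for 0.2 s.
At the end, for the whole second after the job is handed in: The saucepan stands level on the glass within 22 mm of the centre of the white ring, the skillet level on the glass within 22 mm of the centre of the red ring, both at rest; the heat control is within 5 mm of its stop at the red mark; the guard is shut to within 0.03 rad, held by its catch (all of step 1 and all of step 2 and value of joint heat above 0.045 m and value of joint guard below 0.03 rad); the robot touches nothing.
It fails at once if the saucepan is lifted more than 12 mm off the glass or tipped (z of saucepan in the frame of hob above 0.02 m or angle between saucepan's own z axis and vertical above 0.2 rad).
It fails at once if the skillet is lifted more than 12 mm off the glass or tipped (z of skillet in the frame of hob above 0.02 m or angle between skillet's own z axis and vertical above 0.2 rad).
It fails at once if a bystander is shoved more than 40 mm or knocked over (distance of any of pesto_jar, mug, mill, cheese_bowl, rolling_pin, spatula from where it was at the start of the episode above 0.04 m).
It also fails if it takes over 69 s, if anything falls off the work surface, if the arm or the gripper's body presses on something with over 40 N, if the wrist force passes 120 N, or if a joint passes its speed limit or range.

## Working session

There is one attempt and no reset: what is moved stays moved. The work goes in short steps, Python scripts to look and compute and a tool call to move; the robot and the scene stay as the last step left them, time stands still between calls to the robot, and variables do not carry over. Pictures are saved under pics/ and viewed, about 8 in all and at most 12, crops included, and the job is handed in when it is done.

Besides the shell and the picture viewer there is one more tool, called after "Request:" as name(argument=value, ...), one argument or row to a line, values as JSON. step_arm: Moves the arm, as the interface text tells. Its arguments: {"type":"object","properties":{"steps":{"type":"array","items":{"type":"array","items":{"type":"number"}}}},"required":["steps"]}

```bash
mkdir -p pics; cat > h.py <<'E'
import numpy as np, cv2
from rig import robot
def cast(name,u,v,z):
    m=robot.camera_model(name);T=np.array(m["T"])
    d=T[:3,:3]@np.array([(u-m["cx"])/m["fx"],(v-m["cy"])/m["fy"],1.]);o=T[:3,3]
    return o+d*(z-o[2])/d[2]
def proj(name,p):
    m=robot.camera_model(name);T=np.array(m["T"])
    c=T[:3,:3].T@(np.array(p)-T[:3,3]);return m["fx"]*c[0]/c[2]+m["cx"],m["fy"]*c[1]/c[2]+m["cy"]
E
python3 - <<'E'
from h import *
for n in("top","side"):
    cv2.imwrite(f"pics/{n}0.png",robot.capture(n)); m=robot.camera_model(n);print(n,m["fx"],np.round(m["T"],3).tolist())
s=robot.read_state();print(s["ee_pos"],s["ee_rot"],s["time_s"])
E
```

```text
top 615.3356569146374 [[-0.02, -0.999, 0.049, 0.463], [-1.0, 0.02, 0.003, -0.023], [-0.004, -0.049, -0.999, 1.977], [0.0, 0.0, 0.0, 1.0]]
side 485.03243842258786 [[0.999, -0.028, 0.028, 0.515], [-0.039, -0.673, 0.738, -1.016], [-0.002, -0.739, -0.674, 0.997], [0.0, 0.0, 0.0, 1.0]]
[0.19151117 0.48845066 0.22612034] [ 1.85815564e-01  9.82584404e-01 -6.42128671e-04 -2.29799257e-04] 0.1
```

View pics/top0.png

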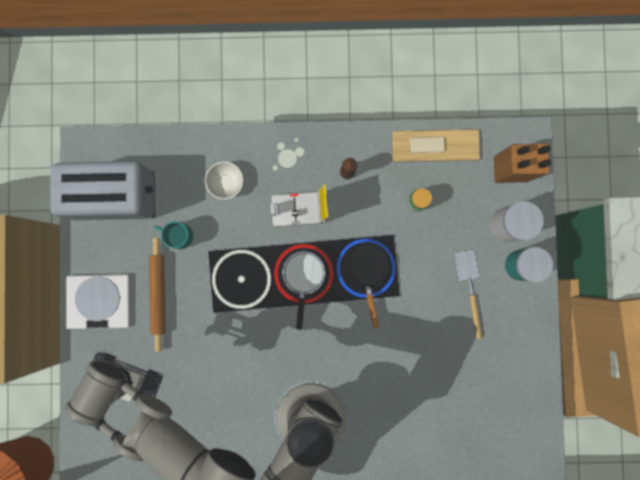

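View pics/side0.png

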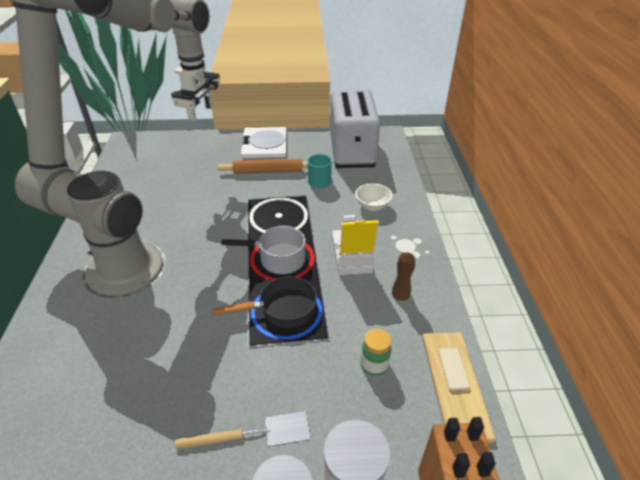

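The top view shows the white ring at left (242,278; +y), the saucepan on red (303,273) with its handle toward (300,325), and the skillet on blue (366,267) with its handle toward (375,325). The panel is near (297,208) with its yellow guard upright at (324,203).

```bash
python3 - <<'E'
from h import *
im=cv2.imread("pics/top0.png");hsv=cv2.cvtColor(im,cv2.COLOR_BGR2HSV)
H,S,V=cv2.split(hsv)
def roi(m,x0,y0,x1,y1):
    o=np.zeros_like(m,np.uint8);o[y0:y1,x0:x1]=m[y0:y1,x0:x1];return o
def fit(m,z,lab):
    p=cv2.findNonZero(m);h=cv2.convexHull(p);e=cv2.fitEllipse(h);print(lab,len(p),np.round(e[0],1),np.round(e[1],1),cast("top",*e[0],z).round(4))
fit(roi((V>140)&(S<60),208,240,274,312),.008,"white")
fit(roi(((H<8)|(H>172))&(S>130)&(V>80),270,240,335,305),.008,"red")
fit(roi((H>100)&(H<130)&(S>130)&(V>100),333,235,400,300),.008,"blue")
m=roi((V<60),205,235,402,315)
y=roi((H>20)&(H<35)&(S>150)&(V>130),315,180,332,225);p=cv2.findNonZero(y);r=cv2.minAreaRect(p);print("yellow",[cast("top",*c,.19).round(3).tolist() for c in cv2.boxPoints(r)])
cv2.imwrite("pics/crop.png",np.hstack([cv2.resize(im[180:340,265:405],None,fx=4,fy=3.75,interpolation=2)[:600,:560]]))
E
```

```text
white 717 [238.4 272.4] [ 68.6 104.6] [0.4623 0.2183 0.008 ]
red 661 [303.  273.2] [59.2 59.5] [0.4557 0.0118 0.008 ]
blue 624 [365.4 267.8] [58.6 59.7] [ 0.4689 -0.1878  0.008 ]
yellow [[0.709, -0.043, 0.19], [0.71, -0.061, 0.19], [0.616, -0.066, 0.19], [0.615, -0.047, 0.19]]
```

View pics/crop.png

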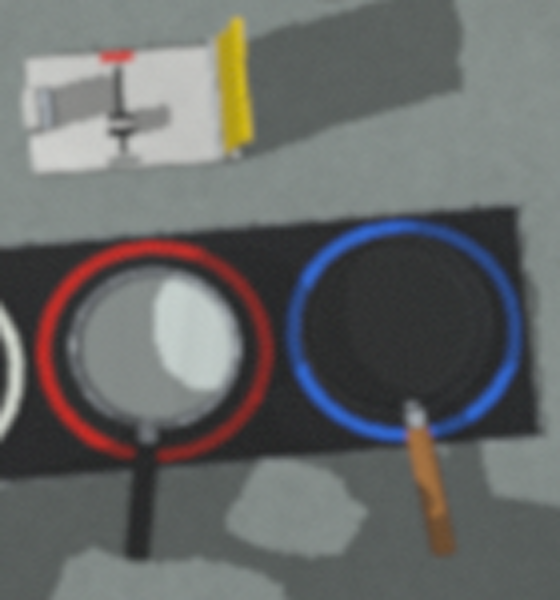

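```bash
python3 - <<'E'
from h import *
c=lambda u,v,z:cast("top",265+u/4,180+v/3.75,z).round(4)[:2]
print("pan",c(155,345,.078),"h",c(148,432,.07),c(138,558,.07))
print("sk",c(405,325,.05),"h",c(415,405,.0465),c(443,552,.0465))
print("panel",c(25,60,.03),c(35,173,.03),"slot",c(118,62,.03),c(123,152,.03),"knob",c(120,120,.061),"post",c(40,105,.086))
E
```

```text
pan [0.4595 0.0083] h [0.388  0.0152] [0.285  0.0249]
sk [ 0.4722 -0.1871] h [ 0.4054 -0.1936] [ 0.2831 -0.2124]
panel [0.7028 0.1078] [0.6066 0.1015] slot [0.6996 0.0339] [0.623  0.0313] knob [0.6472 0.0323] post [0.6585 0.0931]
```

```bash
cat >> h.py <<'E'
def pose():
    s=robot.read_state();x,y,z,w=s["ee_rot"]
    from scipy.spatial.transform import Rotation as R
    M=R.from_quat([x,y,z,w]).as_matrix();return np.array(s["ee_pos"]),M,s
def goto(*targets):  # (x,y,z,yaw of tool y, deg)
    p,M,s=pose();yaw=np.degrees(np.arctan2(M[1,1],M[0,1]))
    print("t",round(s["time_s"],2),"pos",p.round(4),"yaw",yaw.round(1),"F",np.round(s["force"],1),"w",round(s["grip_width"],3))
    for t in targets:
        print(t,"->",(M.T@(np.array(t[:3])-p)).round(4),"turn",round(-((t[3]-yaw+90)%180-90),1))
E
python3 -c "
from h import *
goto((.4,.22,.2,84.6),(.365,.0173,.15,84.6),(.365,.0173,.044,84.6))"
```

```text
t 0.1 pos [0.1915 0.4885 0.2261] yaw 68.6 F [-0.1  1.   1.2] w 1.001
(0.4, 0.22, 0.2, 84.6) -> [-0.2921 -0.1737  0.0263] turn -16.0
(0.365, 0.0173, 0.15, 84.6) -> [-0.3336 -0.3752  0.0766] turn -16.0
(0.365, 0.0173, 0.044, 84.6) -> [-0.3336 -0.375   0.1826] turn -16.0
```

Request:
step_arm(
  steps=[
    [-0.292, -0.174, 0.026, -16, 0],
    [-0.292, -0.174, 0.026, -16, 0],
    [-0.292, -0.174, 0.026, -16, 0],
    [-0.292, -0.174, 0.026, -16, 0],
    [-0.292, -0.174, 0.026, -16, 0],
    [-0.292, -0.174, 0.026, -16, 0],
    [-0.292, -0.174, 0.026, -16, 0],
    [-0.292, -0.174, 0.026, -16, 0],
    [-0.3336, -0.375, 0.077, -16, 0],
    [-0.3336, -0.375, 0.077, -16, 0],
    [-0.3336, -0.375, 0.077, -16, 0],
    [-0.3336, -0.375, 0.077, -16, 0],
    [-0.3336, -0.375, 0.077, -16, 0],
    [-0.3336, -0.375, 0.077, -16, 0],
    [-0.3336, -0.375, 0.077, -16, 0],
    [-0.3336, -0.375, 0.077, -16, 0],
    [-0.3336, -0.375, 0.077, -16, 0],
  ],
)

```text
time_s: 1.52
ee_pos: [0.3655, 0.0183, 0.1498]
ee_rot: [0.047, 0.999, 0.0, 0.0]
force: [-0.2, 0.5, 0.5]
grip_width: 1.001
```

```bash
python3 -c "
from h import *
goto((.365,.0173,.044,84.6))
im=robot.capture('side');cv2.imwrite('pics/s1.png',cv2.resize(im[180:360,180:420],None,fx=3,fy=3,interpolation=2))"
```

```text
t 1.52 pos [0.3655 0.0183 0.1498] yaw 84.6 F [-0.2  0.5  0.5] w 1.001
(0.365, 0.0173, 0.044, 84.6) -> [ 0.0004 -0.0011  0.1058] turn -0.0
```

View pics/s1.png

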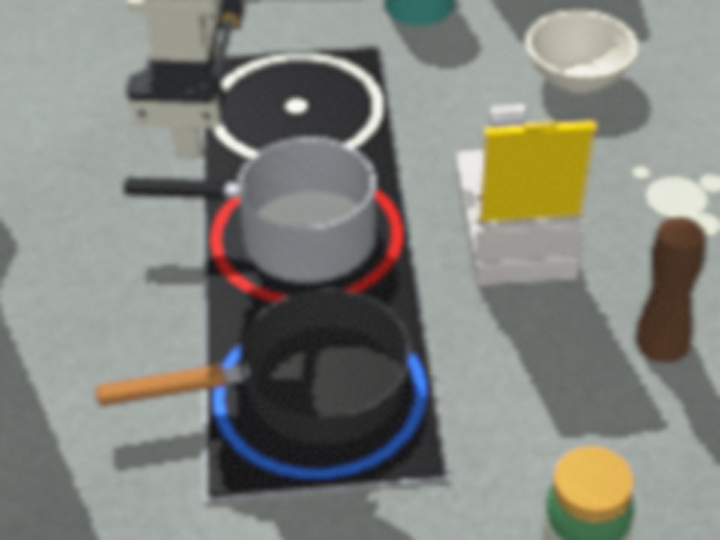

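The gripper hangs over the black handle, with the finger tip at crop (188,145) and the handle along row 187. I'll descend and grip.

Request:
step_arm(
  steps=[
    [0, -0.001, 0.035, 0, 0],
    [0, -0.001, 0.07, 0, 0],
    [0, -0.001, 0.106, 0, 0],
    [0, -0.001, 0.106, 0, 0],
    [0, -0.001, 0.106, 0, 0.5],
    [0, -0.001, 0.106, 0, 1],
    [0, -0.001, 0.106, 0, 1],
    [0, -0.001, 0.106, 0, 1],
    [0, -0.001, 0.106, 0, 1],
    [0, -0.001, 0.106, 0, 1],
    [0, -0.001, 0.106, 0, 1],
    [0, -0.001, 0.106, 0, 1],
    [0, -0.001, 0.106, 0, 1],
    [0, -0.001, 0.106, 0, 1],
  ],
)

```text
time_s: 2.73
ee_pos: [0.3652, 0.0168, 0.0437]
ee_rot: [0.047, 0.999, 0.0, -0.0]
force: [0.0, 1.9, 0.4]
grip_width: 0.329
```

```bash
python3 -c "
from h import *
p,M,s=pose();yaw=np.degrees(np.arctan2(M[1,1],M[0,1]))
d=np.array([.4425-.4595,.2114-.0083])
goto((p[0]+d[0],p[1]+d[1],p[2],yaw))
robot.capture('top');im=robot.capture('top');cv2.imwrite('pics/t1.png',im)"
```

```text
t 2.73 pos [0.3652 0.0168 0.0437] yaw 84.6 F [0.  1.9 0.4] w 0.329
(np.float64(0.3482206911480452), np.float64(0.21993617762555234), np.float64(0.04371729429116646), np.float64(84.57608137834627)) -> [0.0361 0.2006 0.    ] turn -0.0
```

Request:
step_arm(
  steps=[
    [0, 0, 0, 0, 1],
    [0, 0, 0, 0, 1],
    [0, 0, 0, 0, 1],
    [0, 0, 0, 0, 1],
    [0, 0, 0, 0, 1],
    [0, 0, 0, 0, 1],
  ],
)

```text
time_s: 3.33
ee_pos: [0.3651, 0.017, 0.0437]
ee_rot: [0.047, 0.999, 0.0, -0.0]
force: [-1.1, 3.5, 1.1]
grip_width: 0.218
```

Request:
step_arm(
  steps=[
    [0.001, 0.004, 0, 0, 1],
    [0.002, 0.012, 0, 0, 1],
    [0.004, 0.024, 0, 0, 1],
    [0.006, 0.036, 0, 0, 1],
    [0.009, 0.05, 0, 0, 1],
    [0.012, 0.064, 0, 0, 1],
    [0.014, 0.078, 0, 0, 1],
    [0.017, 0.092, 0, 0, 1],
    [0.019, 0.106, 0, 0, 1],
    [0.022, 0.12, 0, 0, 1],
    [0.024, 0.134, 0, 0, 1],
    [0.027, 0.148, 0, 0, 1],
    [0.029, 0.162, 0, 0, 1],
    [0.032, 0.176, 0, 0, 1],
    [0.034, 0.188, 0, 0, 1],
    [0.036, 0.196, 0, 0, 1],
    [0.036, 0.2, 0, 0, 1],
    [0.036, 0.2, 0, 0, 1],
    [0.036, 0.2, 0, 0, 1],
    [0.036, 0.2, 0, 0, 1],
  ],
)

```text
time_s: 5.0
ee_pos: [0.3481, 0.2193, 0.0437]
ee_rot: [0.047, 0.999, 0.0, -0.0]
force: [-1.3, 1.8, -1.0]
grip_width: 0.215
```

```bash
python3 -c "
from h import *
goto()
t=robot.capture('top')[200:350,200:410];s=robot.capture('side')[180:345,190:430]
cv2.imwrite('pics/c2.png',np.vstack([cv2.resize(t,(420,300),interpolation=2),cv2.resize(s,(420,289),interpolation=2)]))"
```

```text
t 5.0 pos [0.3481 0.2193 0.0437] yaw 84.6 F [-1.3  1.8 -1. ] w 0.215
```

View pics/c2.png

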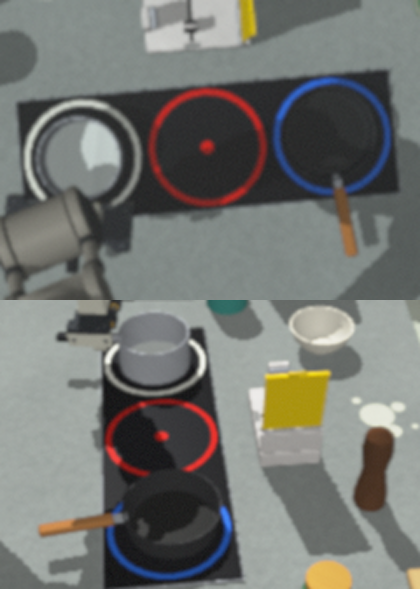

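```bash
python3 -c "
from h import *
print(cast('top',239.75,278,.078),cast('top',241.75,278.5,.008),cast('top',303.5,273,.008))"
```

```text
[0.44492766 0.2059153  0.078     ] [0.44253049 0.20796948 0.008     ] [0.45617458 0.01030387 0.008     ]
```

```bash
python3 -c "
from h import *
goto((.348,.2193,.15,84.6),(.39,0,.15,90),(.363,-.2017,.13,97.6),(.363,-.2017,.021,97.6))"
```

```text
t 5.1 pos [0.3482 0.2191 0.0437] yaw 84.6 F [-0.3  1.8 -0.6] w 0.214
(0.348, 0.2193, 0.15, 84.6) -> [ 0.0003  0.0002 -0.1063] turn -0.0
(0.39, 0, 0.15, 90) -> [-0.0623 -0.2142 -0.1064] turn -5.4
(0.363, -0.2017, 0.13, 97.6) -> [-0.0545 -0.4175 -0.0864] turn -13.0
(0.363, -0.2017, 0.021, 97.6) -> [-0.0545 -0.4175  0.0226] turn -13.0
```

Request:
step_arm(
  steps=[
    [0, 0, 0, 0, 0.5],
    [0, 0, 0, 0, 0.5],
    [0, 0, 0, 0, 0.5],
    [0, 0, 0, 0, 0.5],
    [0, 0, 0, 0, 0.5],
    [0, 0, 0, 0, 0.5],
  ],
)

```text
time_s: 5.6
ee_pos: [0.3484, 0.2193, 0.0438]
ee_rot: [0.047, 0.999, 0.0, 0.0]
force: [-0.1, -0.8, 0.2]
grip_width: 0.497
```

Request:
step_arm(
  steps=[
    [0, 0, -0.02, 0, 0.3],
    [0, 0, -0.06, 0, 0.3],
    [0, 0, -0.106, 0, 0.3],
    [-0.01, -0.02, -0.106, 0, 0.3],
    [-0.062, -0.214, -0.106, -5, 0.3],
    [-0.062, -0.214, -0.106, -5, 0.3],
    [-0.062, -0.214, -0.106, -5, 0.3],
    [-0.062, -0.214, -0.106, -5, 0.3],
    [-0.062, -0.214, -0.106, -5, 0.3],
    [-0.0545, -0.4175, -0.086, -13, 0.3],
    [-0.0545, -0.4175, -0.086, -13, 0.3],
    [-0.0545, -0.4175, -0.086, -13, 0.3],
    [-0.0545, -0.4175, -0.086, -13, 0.3],
    [-0.0545, -0.4175, -0.086, -13, 0.3],
    [-0.0545, -0.4175, -0.086, -13, 0.3],
    [-0.0545, -0.4175, -0.086, -13, 0.3],
    [-0.0545, -0.4175, -0.086, -13, 0.3],
  ],
)

```text
time_s: 7.02
ee_pos: [0.3627, -0.201, 0.1295]
ee_rot: [-0.065, 0.998, 0.001, -0.0]
force: [0.6, 0.4, 0.3]
grip_width: 0.7
```

```bash
python3 -c "
from h import *
goto((.363,-.2017,.021,97.6))
t=robot.capture('top')[180:330,210:410];s=robot.capture('side')[180:345,190:430]
cv2.imwrite('pics/c3.png',np.vstack([cv2.resize(t,(600,450),interpolation=2)[:,:],np.zeros((0,600,3),np.uint8)]))
cv2.imwrite('pics/s3.png',cv2.resize(s,(720,495),interpolation=2))"
```

```text
t 7.02 pos [ 0.3627 -0.201   0.1295] yaw 97.5 F [0.6 0.4 0.3] w 0.7
(0.363, -0.2017, 0.021, 97.6) -> [-0.0002 -0.0009  0.1085] turn -0.1
```

View pics/s3.png

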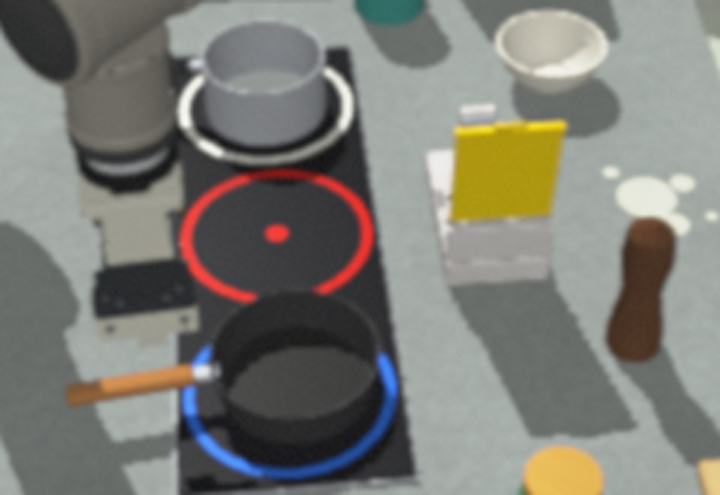

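View pics/c3.png

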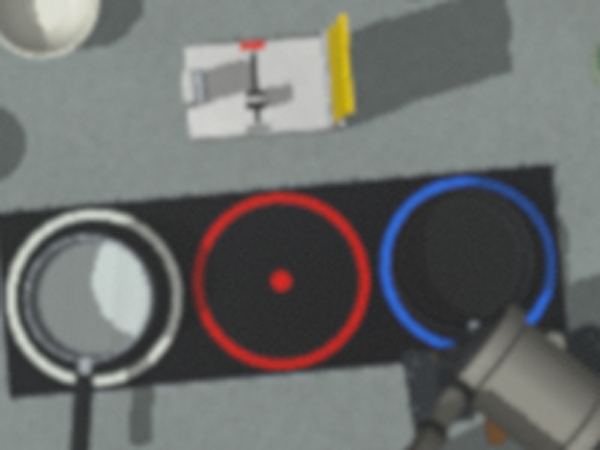

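Saucepan sits in the white ring (crop pan ≈(93,297), ring ≈(95,297)). The gripper is over the skillet handle. I'll grasp 12 mm closer to the pan to stay in reach at the red ring.

Request:
step_arm(
  steps=[
    [-0.012, -0.001, 0.035, 0, 0.3],
    [-0.012, -0.001, 0.07, 0, 0.3],
    [-0.012, -0.001, 0.1, 0, 0.3],
    [-0.012, -0.001, 0.108, 0, 0.3],
    [-0.012, -0.001, 0.108, 0, 0.3],
    [-0.012, -0.001, 0.108, 0, 1],
    [-0.012, -0.001, 0.108, 0, 1],
    [-0.012, -0.001, 0.108, 0, 1],
    [-0.012, -0.001, 0.108, 0, 1],
    [-0.012, -0.001, 0.108, 0, 1],
    [-0.012, -0.001, 0.108, 0, 1],
    [-0.012, -0.001, 0.108, 0, 1],
    [-0.012, -0.001, 0.108, 0, 1],
    [-0.012, -0.001, 0.108, 0, 1],
    [-0.012, -0.001, 0.108, 0, 1],
    [-0.012, -0.001, 0.108, 0, 1],
    [-0.012, -0.001, 0.108, 0, 1],
  ],
)

```text
time_s: 8.53
ee_pos: [0.375, -0.2005, 0.0219]
ee_rot: [-0.066, 0.998, 0.0, -0.0]
force: [-0.8, 2.9, 6.9]
grip_width: 0.222
```

```bash
python3 -c "
from h import *
p,M,s=pose()
goto((p[0]-.016,p[1]+.198,p[2],97.5))"
```

```text
t 8.53 pos [ 0.375  -0.2005  0.0219] yaw 97.6 F [-0.8  2.9  6.9] w 0.222
(np.float64(0.35897656081225005), np.float64(-0.002514499187381364), np.float64(0.021936962476363897), 97.5) -> [-1.040e-02  1.984e-01  1.000e-04] turn 0.1
```

Request:
step_arm(
  steps=[
    [0, 0.004, -0.0005, 0, 1],
    [-0.001, 0.012, -0.0005, 0, 1],
    [-0.002, 0.024, -0.0005, 0, 1],
    [-0.002, 0.036, -0.0005, 0, 1],
    [-0.003, 0.05, -0.0005, 0, 1],
    [-0.003, 0.064, -0.0005, 0, 1],
    [-0.004, 0.078, -0.0005, 0, 1],
    [-0.005, 0.092, -0.0005, 0, 1],
    [-0.006, 0.106, -0.0005, 0, 1],
    [-0.006, 0.12, -0.0005, 0, 1],
    [-0.007, 0.134, -0.0005, 0, 1],
    [-0.008, 0.148, -0.0005, 0, 1],
    [-0.009, 0.162, -0.0005, 0, 1],
    [-0.009, 0.176, -0.0005, 0, 1],
    [-0.01, 0.188, -0.0005, 0, 1],
    [-0.01, 0.195, -0.0005, 0, 1],
    [-0.01, 0.198, -0.0005, 0, 1],
    [-0.01, 0.198, -0.0005, 0, 1],
    [-0.01, 0.198, -0.0005, 0, 1],
  ],
)

```text
time_s: 10.12
ee_pos: [0.3584, -0.003, 0.0221]
ee_rot: [-0.067, 0.998, 0.0, -0.0]
force: [-1.1, -0.8, -2.4]
grip_width: 0.218
```

```bash
python3 -c "
from h import *
goto()
t=robot.capture('top');cv2.imwrite('pics/t4.png',t);t=t[180:330,210:410];s=robot.capture('side')[200:345,210:430]
cv2.imwrite('pics/c4.png',np.vstack([cv2.resize(t,(400,300),interpolation=2),cv2.resize(s,(400,264),interpolation=2)]))"
```

```text
t 10.12 pos [ 0.3584 -0.003   0.0221] yaw 97.6 F [-1.1 -0.8 -2.4] w 0.218
```

View pics/c4.png

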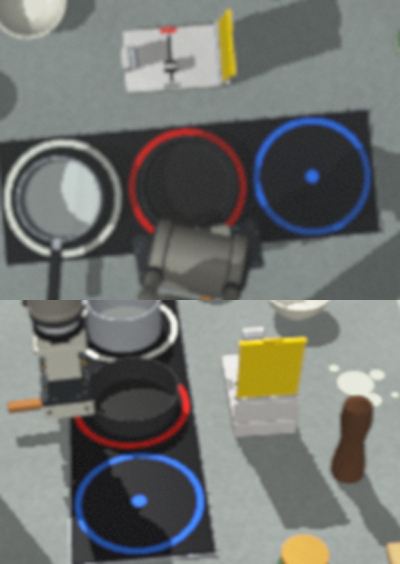

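Request:
step_arm(
  steps=[
    [0, 0, 0, 0, 0.5],
    [0, 0, 0, 0, 0.5],
    [0, 0, 0, 0, 0.5],
    [0, 0, 0, 0, 0.5],
    [0, 0, 0, 0, 0.5],
    [0, 0, 0, 0, 0.5],
    [0, 0, -0.02, 0, 0.5],
    [0, 0, -0.06, 0, 0.7],
    [0, 0, -0.1, 0, 1],
    [0, 0, -0.14, 7, 1],
    [0, 0, -0.18, 14, 1],
    [0, 0, -0.2, 21, 1],
    [0, 0, -0.2, 28, 1],
    [0, 0, -0.2, 35, 1],
    [0, 0, -0.2, 42, 1],
  ],
)

```text
time_s: 11.47
ee_pos: [0.359, -0.0032, 0.2227]
ee_rot: [0.299, 0.954, 0.0, 0.001]
force: [-0.4, 0.1, -0.1]
grip_width: 0.014
```

```bash
python3 -c "
from h import *
goto((.59,.035,.15,3),(.59,.035,.045,3))
print(robot.read_state()['joint_pos'], cast('top',348,168,.15))
t=robot.capture('top');cv2.imwrite('pics/t5.png',t)
a=cv2.resize(t[185:235,262:337],(600,400),interpolation=2)
b=cv2.resize(t[235:315,205:405],(600,240),interpolation=2)
cv2.imwrite('pics/c5.png',np.vstack([cv2.resize(a,(525,350)),cv2.resize(b,(525,210))]))"
```

```text
t 11.47 pos [ 0.359  -0.0032  0.2227] yaw 55.2 F [-0.4  0.1 -0.1] w 0.014
(0.59, 0.035, 0.15, 3) -> [-0.1679  0.1631  0.073 ] turn 52.2
(0.59, 0.035, 0.045, 3) -> [-0.1678  0.163   0.178 ] turn 52.2
[-2.23576871e-01  3.41014089e-02  1.92874845e+00  1.14201286e-04
  1.17734356e+00 -1.18766037e+00] [ 0.76749543 -0.13112514  0.15      ]
```

View pics/c5.png

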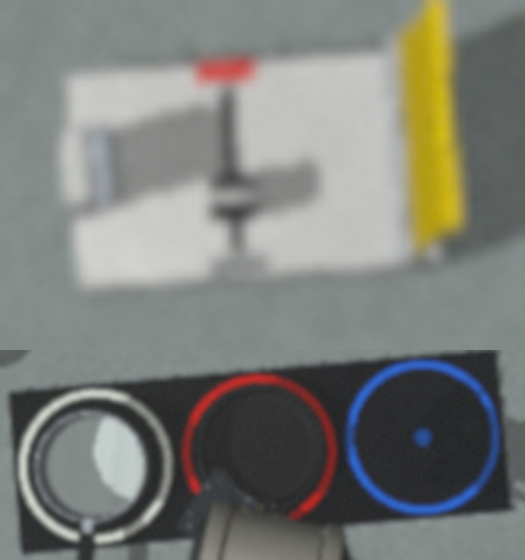

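```bash
python3 -c "
from h import *
c=lambda u,v,z:print(u,v,cast('top',262+u/7,185+v/7,z).round(4))
c(233,197,.061);c(226,70,.03);c(240,262,.03);c(70,75,.03);c(85,288,.03);c(435,0,.19);c(465,230,.19);c(402,40,.1);c(415,250,.1);c(62,170,.086)"
```

```text
233 197 [0.6436 0.0315 0.061 ]
226 70 [0.7045 0.0345 0.03  ]
240 262 [0.6169 0.0298 0.03  ]
70 75 [0.7037 0.1054 0.03  ]
85 288 [0.6065 0.1002 0.03  ]
435 0 [ 0.7123 -0.058   0.19  ]
465 230 [ 0.6158 -0.0684  0.19  ]
402 40 [ 0.7075 -0.0449  0.1   ]
415 250 [ 0.6151 -0.0487  0.1   ]
62 170 [0.6548 0.106  0.086 ]
```

Request:
step_arm(
  steps=[
    [-0.04, 0.04, 0.02, 7, 1],
    [-0.08, 0.07, 0.04, 14, 1],
    [-0.11, 0.1, 0.06, 21, 1],
    [-0.14, 0.13, 0.07, 28, 1],
    [-0.164, 0.16, 0.073, 35, 1],
    [-0.164, 0.16, 0.073, 42, 1],
    [-0.164, 0.16, 0.073, 49, 1],
    [-0.164, 0.16, 0.073, 52, 1],
    [-0.164, 0.16, 0.1, 52, 1],
    [-0.164, 0.16, 0.14, 52, 1],
    [-0.164, 0.16, 0.173, 52, 1],
    [-0.164, 0.16, 0.178, 52, 1],
    [-0.164, 0.16, 0.178, 52, 1],
  ],
)

```text
time_s: 12.6
ee_pos: [0.583, 0.0362, 0.0421]
ee_rot: [0.684, 0.729, -0.002, -0.002]
force: [1.1, 0.3, 0.6]
grip_width: 0.004
```

```bash
python3 -c "
from h import *
goto((.59,.03,.045,3),(.65,.033,.045,3))"
```

```text
t 12.6 pos [0.583  0.0362 0.0421] yaw 3.7 F [1.1 0.3 0.6] w 0.004
(0.59, 0.03, 0.045, 3) -> [-0.0066  0.0066 -0.0029] turn 0.7
(0.65, 0.033, 0.045, 3) -> [-0.0075  0.0667 -0.0033] turn 0.7
```

Request:
step_arm(
  steps=[
    [-0.0065, 0.004, -0.003, 0.7, 1],
    [-0.007, 0.012, -0.003, 0.7, 1],
    [-0.007, 0.02, -0.003, 0.7, 1],
    [-0.007, 0.028, -0.003, 0.7, 1],
    [-0.007, 0.036, -0.003, 0.7, 1],
    [-0.007, 0.044, -0.003, 0.7, 1],
    [-0.0075, 0.052, -0.003, 0.7, 1],
    [-0.0075, 0.06, -0.003, 0.7, 1],
    [-0.0075, 0.066, -0.003, 0.7, 1],
    [-0.0075, 0.07, -0.003, 0.7, 1],
    [-0.0075, 0.07, -0.003, 0.7, 1],
  ],
)

```text
time_s: 13.52
ee_pos: [0.6569, 0.0329, 0.0487]
ee_rot: [0.689, 0.725, 0.001, 0.001]
force: [-0.1, 0.8, 3.6]
grip_width: 0.01
```

```bash
python3 -c "
from h import *
goto()
s=robot.capture('side')[190:290,310:430]
goto()
cv2.imwrite('pics/s6.png',cv2.resize(s,(600,500),interpolation=2))"
```

```text
t 13.52 pos [0.6569 0.0329 0.0487] yaw 2.9 F [-0.1  0.8  3.6] w 0.01
t 13.57 pos [0.6561 0.0329 0.0482] yaw 2.9 F [0.2 0.1 0.1] w 0.005
```

View pics/s6.png

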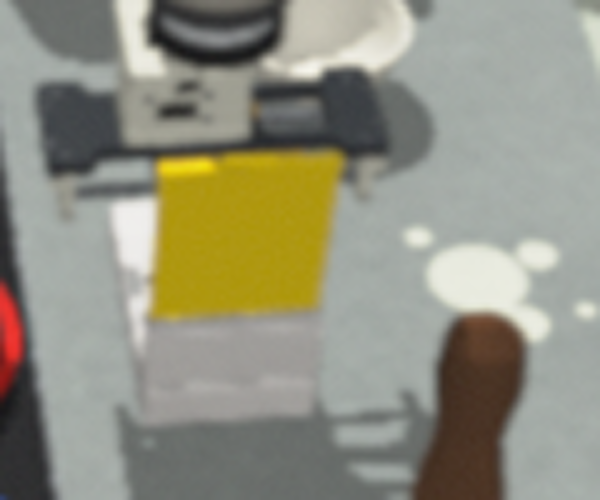

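The fingers are hidden behind the yellow guard and the gripper body is clear of it. I'll push on until the force shows the stop.

Request:
step_arm(
  steps=[
    [0, 0.004, 0, 0, 1],
    [0, 0.007, 0, 0, 1],
    [0, 0.007, 0, 0, 1],
  ],
)

```text
time_s: 13.82
ee_pos: [0.6614, 0.0333, 0.047]
ee_rot: [0.689, 0.725, -0.001, -0.001]
force: [-3.1, 0.0, 2.1]
grip_width: 0.007
```

Request:
step_arm(
  steps=[
    [0, 0.004, 0, 0, 1],
    [0, 0.007, 0, 0, 1],
    [0, 0.007, 0, 0, 1],
  ],
)

```text
time_s: 14.07
ee_pos: [0.6624, 0.0334, 0.0468]
ee_rot: [0.689, 0.725, -0.006, -0.006]
force: [-26.5, -2.7, 17.1]
grip_width: 0.002
```

Request:
step_arm(
  steps=[
    [0, -0.01, 0, 0, 1],
    [0, -0.025, 0, 0, 1],
    [0, -0.025, -0.04, 0, 1],
    [0, -0.025, -0.08, 0, 1],
    [0, -0.025, -0.12, 0, 1],
    [0, -0.025, -0.16, 0, 1],
    [0, -0.025, -0.2, 0, 1],
    [0, -0.025, -0.2, 0, 1],
    [0, -0.025, -0.2, 0, 1],
  ],
)

```text
time_s: 14.82
ee_pos: [0.6455, 0.0323, 0.2503]
ee_rot: [0.689, 0.725, 0.002, 0.003]
force: [0.0, -0.4, -0.1]
grip_width: 0.007
```

```bash
python3 -c "
from h import *
goto((.655,-.125,.245,3),(.655,-.125,.15,3),(.656,-.08,.15,3))
t=robot.capture('top');cv2.imwrite('pics/t7.png',t)
s=robot.capture('side')
a=cv2.resize(t[185:235,262:337],(525,350),interpolation=2)
b=cv2.resize(s[200:290,310:430],(333,250),interpolation=2)
b=cv2.copyMakeBorder(b,0,0,0,192,0)
cv2.imwrite('pics/c7.png',np.vstack([a,b]))"
```

```text
t 14.82 pos [0.6455 0.0323 0.2503] yaw 2.9 F [ 0.  -0.4 -0.1] w 0.007
(0.655, -0.125, 0.245, 3) -> [-0.1576  0.0016  0.0054] turn -0.1
(0.655, -0.125, 0.15, 3) -> [-0.1576  0.0009  0.1004] turn -0.1
(0.656, -0.08, 0.15, 3) -> [-0.1127  0.0042  0.1004] turn -0.1
```

View pics/c7.png

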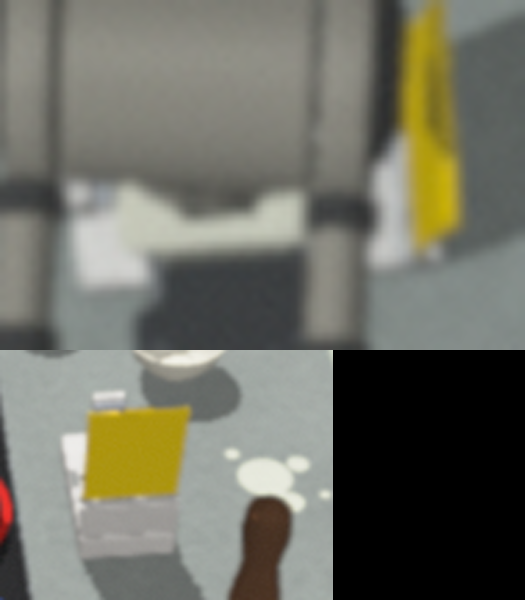

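The knob is hidden under the arm here and the guard is still upright. I'll move to the guard's outer side, then check the knob numerically.

Request:
step_arm(
  steps=[
    [-0.04, 0.001, 0, 0, 1],
    [-0.08, 0.001, 0, 0, 1],
    [-0.12, 0.001, 0, 0, 1],
    [-0.158, 0.001, 0.005, 0, 1],
    [-0.158, 0.001, 0.01, 0, 1],
    [-0.158, 0.001, 0.04, 0, 1],
    [-0.158, 0.001, 0.075, 0, 1],
    [-0.158, 0.001, 0.1, 0, 1],
    [-0.158, 0.001, 0.1, 0, 1],
    [-0.158, 0.001, 0.1, 0, 1],
  ],
)

```text
time_s: 15.75
ee_pos: [0.6517, -0.1248, 0.1445]
ee_rot: [0.689, 0.725, -0.001, -0.003]
force: [0.3, -0.3, 0.0]
grip_width: 0.003
```

```bash
python3 -c "
from h import *
goto((.656,-.08,.15,3))
t=robot.capture('top');cv2.imwrite('pics/t8.png',t)
for f in('t5','t8'):
    g=cv2.imread(f'pics/{f}.png',0)
    print(f);print(g[190:226:1,288:303].min(1), (g[190:226,288:303]<130).sum(1))
"
```

```text
t 15.75 pos [ 0.6517 -0.1248  0.1445] yaw 2.9 F [ 0.3 -0.3  0. ] w 0.003
(0.656, -0.08, 0.15, 3) -> [ 0.0445  0.0065 -0.0054] turn -0.1
t5
[131 125 122 113 112 119 136 142 126 111 103  99  98  97  98  98  96  96
  96  87  78 100 126 124  98  69  91 114 123 131 142 145 141 140 136 129] [ 0  3 11 10  7  6  0  0  1  1  2  2  2  2  2  3  3  3  4  4  7  8  3  4
  7  6  3  2  1  0  0  0  0  0  0  1]
t8
[130 122 120 113 112 111 113 103 108 129 127 105  64  65  82  93  96  96
 100 102 110 113 115 114 117 122 121 123 124 129 141 144 140 139 134 126] [ 0  3 12 10  8  6  5  5  8  2  2 10 10  7  6  4  3  3  3  3  2  1  1  1
  1  1  1  1  1  1  0  0  0  0  0  3]
```

Request:
step_arm(
  steps=[
    [0.02, 0.002, -0.015, 0, 1],
    [0.04, 0.004, -0.018, 0, 1],
    [0.055, 0.005, -0.02, 0, 1],
    [0.067, 0.006, -0.02, 0, 1],
    [0.08, 0.007, -0.02, 0, 1],
    [0.093, 0.008, -0.02, 0, 1],
    [0.105, 0.008, -0.018, 0, 1],
    [0.117, 0.008, -0.013, 0, 1],
    [0.13, 0.008, -0.007, 0, 1],
    [0.1416, 0.008, 0.001, 0, 1],
    [0.152, 0.008, 0.012, 0, 1],
    [0.1617, 0.008, 0.025, 0, 1],
    [0.1675, 0.008, 0.036, 0, 1],
    [0.1725, 0.008, 0.047, 0, 1],
    [0.1725, 0.008, 0.047, 0, 1],
  ],
)

```text
time_s: 17.05
ee_pos: [0.6505, 0.0486, 0.0968]
ee_rot: [0.689, 0.725, -0.002, -0.002]
force: [-0.1, 0.4, -0.9]
grip_width: 0.006
```

```bash
python3 -c "
from h import *
goto((.657,.052,.082,3))
s=robot.capture('side')
cv2.imwrite('pics/s9.png',s)
H=cv2.cvtColor(s,cv2.COLOR_BGR2HSV);m=((H[...,0]>20)&(H[...,0]<35)&(H[...,1]>170)&(H[...,2]>100)).astype(np.uint8)
m[:,:300]=0;m[:170]=0;m[300:]=0
print(cv2.boundingRect(cv2.findNonZero(m)))
for t in(0,.25,.5):
  P=[(x,-.0435+r*np.cos(t),.077+r*np.sin(t)) for x in(.61,.71) for r in(0,.122)]
  print(t,[np.round(proj('side',p),0).tolist() for p in P])"
```

```text
t 17.05 pos [0.6505 0.0486 0.0968] yaw 2.9 F [-0.1  0.4 -0.9] w 0.006
(0.657, 0.052, 0.082, 3) -> [0.003  0.0067 0.0148] turn -0.1
(335, 217, 37, 35)
0 [[336.0, 253.0], [334.0, 224.0], [373.0, 252.0], [367.0, 223.0]]
0.25 [[336.0, 253.0], [334.0, 217.0], [373.0, 252.0], [368.0, 216.0]]
0.5 [[336.0, 253.0], [334.0, 212.0], [373.0, 252.0], [369.0, 211.0]]
```

The guard has followed to about 0.25 rad. Now I'll press it shut in small steps.

Request:
step_arm(
  steps=[
    [0.002, 0.003, 0.005, 0, 1],
    [0.003, 0.005, 0.01, 0, 1],
    [0.003, 0.005, 0.015, 0, 1],
    [0.003, 0.005, 0.019, 0, 1],
    [0.003, 0.005, 0.022, 0, 1],
    [0.003, 0.005, 0.022, 0, 1],
  ],
)

```text
time_s: 17.6
ee_pos: [0.6567, 0.0503, 0.0774]
ee_rot: [0.689, 0.725, -0.0, -0.0]
force: [0.1, -0.3, 0.4]
grip_width: 0.001
```

Request:
step_arm(
  steps=[
    [0, 0, 0.002, 0, 1],
    [0, 0, 0.004, 0, 1],
    [0, 0, 0.004, 0, 1],
  ],
)

```text
time_s: 17.85
ee_pos: [0.657, 0.0503, 0.077]
ee_rot: [0.689, 0.725, 0.0, 0.0]
force: [-6.8, -0.1, 16.5]
grip_width: 0.008
```

Request:
step_arm(
  steps=[
    [0, 0, -0.02, 0, 1],
    [0, 0, -0.06, 0, 1],
    [0, 0, -0.1, 0, 1],
    [0, 0, -0.14, 0, 1],
    [0, 0, -0.18, 0, 1],
    [-0.04, 0, -0.18, 0, 1],
    [-0.08, -0.02, -0.18, 0, 1],
    [-0.12, -0.04, -0.18, 0, 1],
    [-0.16, -0.06, -0.18, 0, 1],
    [-0.2, -0.08, -0.18, 0, 1],
    [-0.24, -0.1, -0.18, 0, 1],
    [-0.28, -0.12, -0.18, 0, 1],
    [-0.32, -0.14, -0.18, 0, 1],
    [-0.36, -0.16, -0.18, 0, 1],
    [-0.38, -0.18, -0.18, 0, 1],
    [-0.38, -0.18, -0.18, 0, 1],
    [-0.38, -0.18, -0.18, 0, 1],
    [-0.38, -0.18, -0.18, 0, 1],
  ],
)

```text
time_s: 19.35
ee_pos: [0.4962, -0.3381, 0.2541]
ee_rot: [0.69, 0.724, 0.0, -0.0]
force: [0.5, 0.3, -0.2]
grip_width: 0.004
```

```bash
python3 -c "
from h import *
goto()
s=robot.capture('side');t=robot.capture('top');cv2.imwrite('pics/tf.png',t);cv2.imwrite('pics/sf.png',s)
H=cv2.cvtColor(s,cv2.COLOR_BGR2HSV);m=((H[...,0]>20)&(H[...,0]<35)&(H[...,1]>170)&(H[...,2]>100)).astype(np.uint8)
m[:,:300]=0;m[:170]=0;m[300:]=0
print(cv2.boundingRect(cv2.findNonZero(m)))
cv2.imwrite('pics/cf.png',np.vstack([cv2.resize(t[150:340,140:500],(600,317),interpolation=2),cv2.resize(s[170:345,180:440],(420,283),interpolation=2)[:, :].copy() if 0 else cv2.copyMakeBorder(cv2.resize(s[170:345,180:440],(420,283),interpolation=2),0,0,0,180,0)]))"
```

```text
t 19.35 pos [ 0.4962 -0.3381  0.2541] yaw 2.8 F [ 0.5  0.3 -0.2] w 0.004
(335, 223, 37, 28)
```

View pics/cf.png

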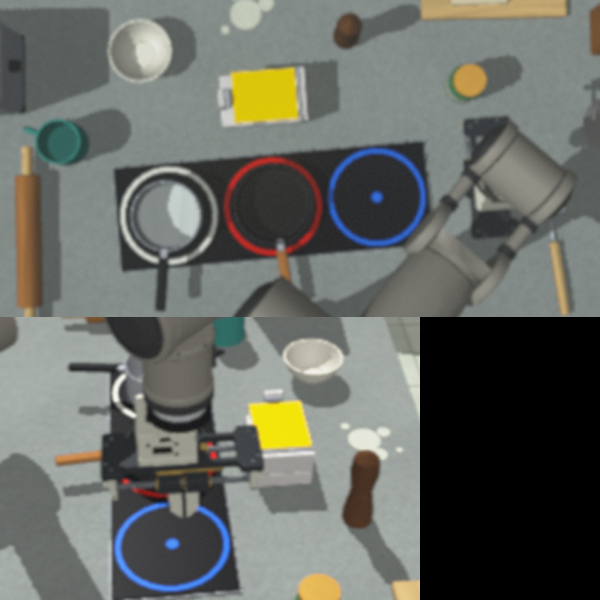

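Both pans are inside their rings (crop saucepan ≈(167,215) in white ≈(169,215), skillet ≈(276,205) in red ≈(273,206)). The guard lies flat with its top edge at side-view row 223, where shut predicts 223–224. The robot is clear of everything, so I'm handing in.

```bash
python3 -c "
from h import *
print(robot.finish_job())"
```

```text
the job is handed in; nothing more can be done
None
```

I did all four steps in the order asked and handed the job in just after the 19.4 s mark of the 69 s allowed. `finish_job` gives no verdict.

- **Pans:** I gripped each one by its handle and slid it about 200 mm, the saucepan to the white ring and the skillet to the red ring. The last pictures show both inside their rings and looking level, a few millimetres from centre.
- **Heat control:** I pushed it with closed fingers until it met a hard stop at about 26 N. The top view puts it about 1 mm short of the expected end, good to about 2 mm. I had to check this before closing the guard, which now hides it.
- **Guard:** I swung it down and pressed until it stopped hard at 77 mm, its shut height, at about 16 N. After I withdrew it stayed down, within a pixel or two of where a shut guard should appear in the side view.
- **Bystanders and robot:** The robot ended clear of everything. The mug, bowl, mill, jar and rolling pin look untouched. The spatula was partly behind the arm in the last picture, but the arm only passed well above it.

None of the checks failed. There was one odd reading: about 7 N of upward force when I gripped the skillet. I raised the grip by 0.5 mm for the slide and the reading was gone by the end of it.

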